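Put the microscope optics back in their tray

TASK

Put the four loose microscope parts away in the wooden tray, each fully down in the insert made for it and standing upright as it stands now: the eyepiece in the small round recess, the wide objective lens in the large round recess, the square beam-splitter block in the square recess, and the open metal tube over the post. They are optics, so lower each one down and do not drop it. Two closed containers look like the eyepiece and the lens but have plain lids with no glass: leave the black pot and the white jar where they are.

Things in the scene. Friction and masses are not known exactly. Their poses are not given: they have to be found in the camera images.
- eyepiece: Microscope eyepiece, upright: steel foot 30 mm diameter, 24 mm high, under a black barrel 36 mm diameter; total height 58 mm; blue-grey glass disc with a steel ring on top. Loose, about 0.11 kg. Origin: centre of its underside, z up.
- objective: Wide objective lens, upright: ivory cylinder 56 mm diameter, 46 mm high, black band around it low down; top has a black ring around a large blue-grey glass disc. Loose, about 0.24 kg. Origin: centre of its underside, z up.
- tube: Bare aluminium extension tube standing on end, open right through: outer diameter 48 mm, bore 36 mm, height 46 mm. Loose, about 0.09 kg. Origin: centre of its underside, z up.
- splitter: Beam-splitter block: black square block 44 x 44 mm, 46 mm high, round glass window on top and on one side. Loose, about 0.16 kg. Origin: centre of its underside, z up. x and y are square to its side faces (all four sides are equal for fitting).
- nest_small: Fixed grey square insert 92 x 92 mm, one of four, two by two, 100 mm apart, in a dark-wood tray (214 mm square, rim 32 mm above the table). Origin: centre of its underside, 6 mm above the table; x, y along its sides, z up. 18 mm thick; recess 12 mm deep, its black floor 6 mm above the origin. Round recess 44 mm diameter at the centre, for the eyepiece.
- nest_large: Fixed grey square insert 92 x 92 mm, one of four, two by two, 100 mm apart, in a dark-wood tray (214 mm square, rim 32 mm above the table). Origin: centre of its underside, 6 mm above the table; x, y along its sides, z up. 18 mm thick; recess 12 mm deep, its black floor 6 mm above the origin. Round recess 70 mm diameter at the centre, for the objective.
- nest_square: Fixed grey square insert 92 x 92 mm, one of four, two by two, 100 mm apart, in a dark-wood tray (214 mm square, rim 32 mm above the table). Origin: centre of its underside, 6 mm above the table; x, y along its sides, z up. 18 mm thick; recess 12 mm deep, its black floor 6 mm above the origin. Square recess 58 x 58 mm at the centre, sides along x and y, for the splitter block.
- nest_post: Fixed grey square insert 92 x 92 mm, one of four, two by two, 100 mm apart, in a dark-wood tray (214 mm square, rim 32 mm above the table). Origin: centre of its underside, 6 mm above the table; x, y along its sides, z up. The insert is a plate 6 mm thick with an upright post at the centre, 22 mm diameter, reaching 32 mm above the origin, in a black disc; the tube goes over it, down to the plate.
- black_pot: Look-alike: closed black pot 36 mm diameter, 52 mm high, plain black lid, thin grey line around it, no glass and no steel foot. Loose; to be left alone. Origin: centre of its underside, z up.
- white_jar: Look-alike: closed ivory-white jar 56 mm diameter, 44 mm high, plain ivory lid, no glass and no black band. Loose; to be left alone. Origin: centre of its underside, z up.
Things that resemble listed ones, but are neither listed nor needed, are in the scene too. Leave any purple look-alike of the objective alone. Leave any yellow look-alike of the eyepiece alone.

How it is judged:
By the outcome, as a careful person would: the job done as asked, in the order asked, and still so for the second after the job is handed in, with the robot touching nothing.
It also fails if it takes over 115 s, if anything falls off the work surface, if the arm or the gripper's body presses on something with over 40 N, if the wrist force passes 120 N, or if a joint passes its speed limit or range.

ROBOT

A 7-joint arm with a two-finger parallel gripper is mounted at the origin on the work surface. World frame = base frame: x ahead of the robot, y to its left, z up, the work surface at z = 0. Lengths are in m, angles in rad, forces in N, time in s.
With the tool pointing down it reaches from about 0.425 to 1.025 m from the base axis. Payload 3.6 kg.
Tool frame: the origin (TCP) lies at the very end of the fingers, on their centre line; the grasp point (between the pads) lies 19 mm behind it; z points along the fingers, x is the direction in which the jaws open and shut, and the axes are right-handed (so a half turn about z gives the same grasp; the last joint's range is limited). The gripper opens to 85 mm and grips with 20 to 120 N. Pads are 22 mm wide; open, the fingers measure 114 mm over their backs; the gripper's body (76 mm by 85 mm) begins 54 mm behind the grasp point. The pads swing forward as they close: fully open they stand 13 mm farther back than shut.
Start: joints at [1.079, 0.591, 0.048, 1.609, -0.033, 0.943, -0.034], TCP at [0.281, -0.668, 0.231] pointing down, gripper open.
Joint ranges: [-2.69, 2.69], [-0.47, 2.24], [-1.27, 1.36], [0.19, 2.51], [-1.53, 4.68], [0.08, 2.07], [-3.09, 3.09]. Speed limits (rad/s): [2.57, 2.57, 3.14, 3.14, 3.14, 3.14, 3.14].

INTERFACE

Orientations are given as a 3x3 rotation matrix whose columns are the frame's x, y, z axes.
In Python, from plant import get_state, grab_frame, close_job, boxes_of, mark_of gives the robot as it stands.
- The arm moves only by the tool send_rows, never from a script. Its argument "increments" is a list of rows, each a list of 3 entries, a list of its own where there are three numbers: the shift along the world's x, y, z normalised to -1 to 1, where 1 is 0.5 m, then the turn, a rotation vector about the world's x, y, z normalised to -1 to 1, where 1 is 0.5 rad, then the closure, from -1 (fully open) to 1 (shut), so that 0 is half open. A call has exactly 8 rows; each row is the pose to reach, as a shift and turn from the pose commanded when the call began; what a row does not reach only later rows make up. A row lasts 1/10 s, in which the tool goes at most 50 mm and 8.59 degrees, less where a joint would pass 70% of its speed; a pose out of reach is approached as far as the arm can. A call with a number of a shift or a turn outside -1 to 1 is refused whole. A call with a gripper value outside its range is refused whole. The fingers move at their own pace and stop on an object; the grip force is fixed at half the most. Time passes only in rows, so rows that repeat a pose let the fingers close, or fill a call up. It gives the time, the measured TCP pose, the force and the opening at its end, in the units of the state.
- get_state(): the state, without advancing time (a new reading comes with each control period).
- grab_frame(name): name is "side" or "top"; returns a dict with "pixels" (400x640x3 uint8, red, green, blue), "K" (3x3 intrinsics, pixels), "pose" (4x4, takes a point from camera to world coordinates). Camera axes: x right, y up, looking along -z (the intrinsics and any distortion apply to the point x, -y, -z); pixel columns grow to the right and rows downward; lengths in m; the calibration is good to about 2 mm. A picture is of the moment at which its call begins. There is no depth.
- close_job(): hands the job in, once; it reports no verdict.
Trained networks look in a picture, given as the dict that the camera call returned (one of the last four; its "shot" number tells which), for a name from the list of things; names that differ only in an ending like _2 or _b are one class to them, and where a whole thing is asked for, a point or a joint stands for the part that bears it (a point fixed in the world has none). Each returns a list of dicts, best first, with "p" (0 to 1); they miss things now and then, are a little off and sometimes report something else, mostly with a low value. They report only what shows in the picture. A call takes as long as a camera call. They do not tell look-alikes from the thing itself.
- boxes_of(label, picture): "uv" ([column, row] in pixels, amid what is visible of it).
- mark_of(label, picture): "uv" ([column, row] in pixels: a listed point, or the origin of a listed thing).
The state is a dict: "t": time; "q": joint angles; "qvel": joint speeds; "tau": joint torques, N m; "tool_pos": TCP position; "tcp_rot": TCP orientation; "force": force on the tool from outside, world axes, zero at the start; "moment": the same for the moment, N m; "width": finger opening in m.
Only numpy, scipy, OpenCV 4.12 (cv2) and the standard library are available. Lean on these libraries where they do the work, as an engineer would, in place of code of your own. Each camera call takes 0.05 s, during which the arm holds its last target. There are 200 camera calls.

## Working session

There is one attempt and no reset: what is moved stays moved. The work goes in short steps, Python scripts to look and compute and a tool call to move; the robot and the scene stay as the last step left them, time stands still between calls to the robot, and variables do not carry over. Pictures are saved under pics/ and viewed, about 12 in all and at most 16, crops included, and the job is handed in when it is done.

Besides the shell and the picture viewer there is one more tool, called after "Emit:" as name([rows], argument=value, ...), one row to a line, values as JSON. send_rows: Moves the arm, as the interface text tells. Its arguments: {"type":"object","properties":{"increments":{"type":"array","items":{"type":"array"}}},"required":["increments"]}

```bash
mkdir -p pics; cat > h.py <<'E'
import numpy as np,cv2
from plant import *
def ray(f,uv,z):
    K=np.array(f["K"]);P=np.array(f["pose"]);d=np.linalg.inv(K)@np.array([uv[0],uv[1],1.]);d=P[:3,:3]@np.array([d[0],-d[1],-d[2]])
    o=P[:3,3];return o+d*(z-o[2])/d[2]
def proj(f,p):
    K=np.array(f["K"]);P=np.array(f["pose"]);c=P[:3,:3].T@(np.array(p)-P[:3,3]);c=np.array([c[0],-c[1],-c[2]]);u=K@c;return u[:2]/u[2]
def save(f,n,crop=None,s=1):
    im=cv2.cvtColor(np.array(f["pixels"]),cv2.COLOR_RGB2BGR)
    if crop: a,b,c,d=crop;im=im[b:d,a:c]
    cv2.imwrite("pics/"+n,cv2.resize(im,None,fx=s,fy=s,interpolation=cv2.INTER_CUBIC))
E
python3 - <<'E'
from h import *
np.set_printoptions(precision=4,suppress=True)
s=get_state();print({k:np.round(s[k],3).tolist() for k in s})
for n in("top","side"):
    f=grab_frame(n);save(f,n+"0.png",s=1.25);print(n,{k:v for k,v in f.items() if k!="pixels"})
    for l in "eyepiece objective tube splitter nest_small nest_large nest_square nest_post black_pot white_jar".split():
        for d in mark_of(l,f):
            if d["p"]>.2: print(l,np.round(d["uv"],1),round(d["p"],2),ray(f,d["uv"],.006 if 'nest' in l else 0)[:2])
E
```

```text
{'t': 0.0, 'q': [1.08, 0.592, 0.048, 1.61, -0.033, 0.943, -0.034], 'qvel': [-0.0, -0.0, -0.001, 0.001, -0.001, -0.001, 0.002], 'tau': [-0.0, -54.869, 1.547, -19.812, 0.009, 0.009, 0.0], 'tool_pos': [0.281, -0.668, 0.23], 'tcp_rot': [[0.387, -0.922, -0.001], [-0.922, -0.387, 0.002], [-0.002, 0.0, -1.0]], 'force': [0.891, -0.22, 0.34], 'moment': [0.005, 0.026, 0.01], 'width': 0.085}
top {'K': array([[400.9735,   0.    , 319.3959],
       [  0.    , 400.9735, 196.8382],
       [  0.    ,   0.    ,   1.    ]]), 'pose': array([[-0.0127,  0.9968, -0.0795,  0.4687],
       [-0.9996, -0.0147, -0.0236, -0.0251],
       [-0.0247,  0.0792,  0.9966,  1.0251],
       [ 0.    ,  0.    ,  0.    ,  1.    ]]), 'shot': 1}
eyepiece [358.5 150.6] 0.57 [ 0.6688 -0.1034]
eyepiece [359.2 123.2] 0.56 [ 0.7408 -0.1067]
objective [319.1 241.5] 0.88 [0.4366 0.0013]
objective [356.9 228.8] 0.6 [ 0.4675 -0.0952]
objective [366.5 271.8] 0.6 [ 0.3592 -0.1172]
tube [443.1 188.4] 0.75 [ 0.5674 -0.3167]
splitter [349.3 198. ] 0.69 [ 0.5464 -0.0774]
nest_small [199.8 183. ] 0.9 [0.5903 0.3067]
nest_large [210.5 218.8]
[... 567 characters left out ...]
    ]]), 'shot': 2}
eyepiece [276.8 176.4] 0.86 [ 0.7555 -0.0973]
eyepiece [180.9 314.8] 0.49 [0.5992 0.3152]
objective [365.9 254.6] 0.82 [0.4323 0.0064]
objective [379.7 222.9] 0.72 [ 0.4622 -0.092 ]
objective [429.1 236.5] 0.57 [ 0.3601 -0.1137]
tube [392.2 159. ] 0.72 [ 0.5732 -0.3315]
splitter [340.5 212.4] 0.62 [ 0.5488 -0.0727]
nest_small [182.5 311. ] 0.56 [0.5986 0.311 ]
nest_large [234.9 328.9] 0.67 [0.5014 0.2838]
nest_square [217.6 274. ] 0.76 [0.6166 0.2167]
nest_post [341. 210.] 0.7 [ 0.5484 -0.0738]
nest_post [261.1 285.7] 0.65 [0.533  0.1901]
black_pot [407.6 196.5] 0.69 [ 0.462 -0.21 ]
black_pot [233.9 330.2] 0.6 [0.5049 0.2837]
white_jar [435.8 175.4] 0.63 [ 0.4504 -0.3267]
```

View pics/top0.png

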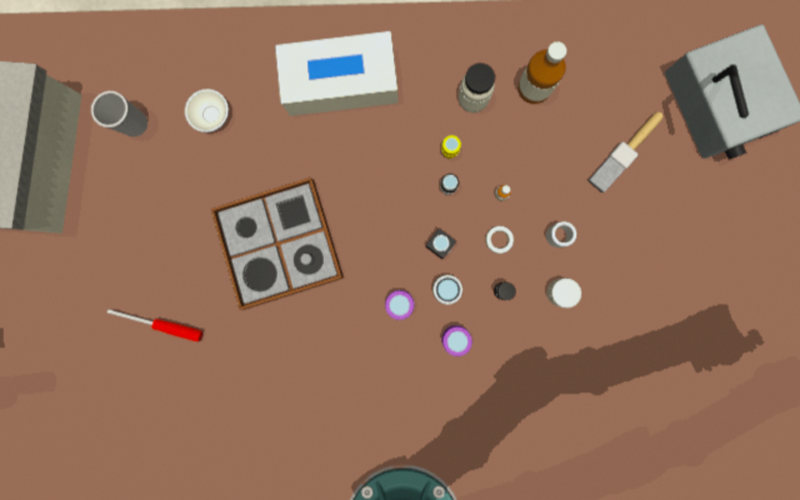

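View pics/side0.png

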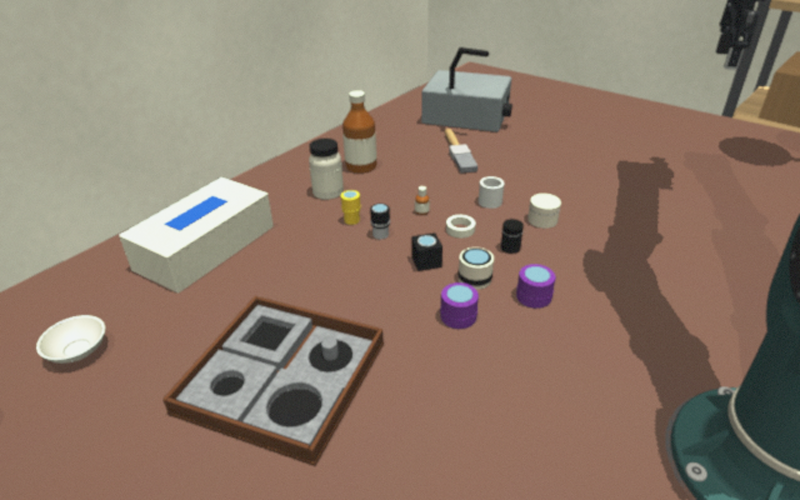

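The top view (800-px picture) shows the eyepiece at (450,183), the objective at (447,289), the splitter at (440,242) and the aluminium tube at (563,233). The ring at (500,239) is a distractor. The tray is at (278,243), turned about 16°. Next I measure them by segmentation.

```bash
cat > m.py <<'E'
from h import *
np.set_printoptions(precision=4,suppress=True)
def blobs(f,mask,amin):
    n,l,st,c=cv2.connectedComponentsWithStats(mask.astype(np.uint8));return [(st[i,4],c[i],l==i) for i in range(1,n) if st[i,4]>=amin]
def near(f,mask,p,r=14,amin=15):
    u=proj(f,p);b=[x for x in blobs(f,mask,amin) if np.hypot(*(x[1]-u))<r];return sorted(b,key=lambda x:np.hypot(*(x[1]-u)))
E
python3 - <<'E'
from m import *
for n in("top","side"):
    f=grab_frame(n);im=np.array(f["pixels"]);hsv=cv2.cvtColor(im,cv2.COLOR_RGB2HSV).astype(int);H,S,V=hsv[...,0],hsv[...,1],hsv[...,2]
    glass=(H>90)&(H<112)&(S>35)&(V>90)
    for l,p in dict(eye=(.667,-.103,.058),obj=(.465,-.094,.046),spl=(.548,-.075,.046)).items():
        for a,c,_ in near(f,glass,p): print(n,l,a,c,ray(f,c,p[2])[:2])
    grey=(S<45)&(V>70)
    g2=(S<60)&(V>60)
    for a,c,m in near(f,g2,(.57,-.32,.046)): 
        (cc,wh,an)=cv2.minAreaRect(np.argwhere(m)[:,::-1].astype(np.float32)); print(n,'tube',a,c,cc,wh,ray(f,cc,.046)[:2])
    for l,p in dict(small=(.5935,.308,.024),large=(.499,.28,.024),square=(.6166,.214,.024),post=(.525,.185,.012)).items():
        for a,c,m in near(f,grey,p,25,200):
            q=cv2.convexHull(np.argwhere(m)[:,::-1].astype(np.float32))[:,0]
            w=np.array([ray(f,x,p[2])[:2] for x in q],np.float32);(cc,wh,an)=cv2.minAreaRect(w)
            print(n,l,a,np.array(cc),np.array(wh),round(an,1))
    # splitter: black block outline
    blk=(V<75); 
    for a,c,m in near(f,blk|glass,(.548,-.075,.03),14,60):
        r=cv2.minAreaRect(np.argwhere(m)[:,::-1].astype(np.float32)); print(n,'splblk',a,r)
f=grab_frame("top");save(f,"c1.png",(300,100,480,290),4.2/1.4)
save(f,"c1.png",(325,130,395,250),5)
E
```

```text
top eye 66 [359.9242 145.0606] [ 0.6711 -0.1027]
top obj 221 [357.914  231.4344] [ 0.4612 -0.0944]
top spl 73 [352.6438 193.9315] [ 0.5527 -0.0834]
top tube 328 [449.2195 187.3384] (449.0, 187.0) (20.0, 24.0) [ 0.5662 -0.318 ]
top small 1225 [0.5918 0.309 ] [0.0937 0.0961] 16.7
top large 943 [0.4962 0.2801] [0.0931 0.0964] 16.7
top square 950 [0.6209 0.2129] [0.0938 0.0929] 16.6
top post 957 [0.5252 0.1845] [0.0928 0.0921] 16.9
top splblk 88 ((351.6219787597656, 194.5975799560547), (16.71059226989746, 17.64763641357422), 38.65980911254883)
top splblk 73 ((352.5, 194.0), (8.0, 9.0), 90.0)
side eye 55 [303.6364 166.1273] [ 0.6717 -0.1007]
side obj 192 [380.9583 204.7917] [ 0.4631 -0.093 ]
side spl 67 [341.0299 191.9403] [ 0.5547 -0.0821]
side tube 474 [392.4789 153.211 ] (393.0, 153.5) (25.0, 20.0) [ 0.5482 -0.286 ]
side splblk 552 ((341.0635986328125, 201.4132843017578), (27.5983829498291, 24.937379837036133), 81.25383758544922)
```

View pics/c1.png

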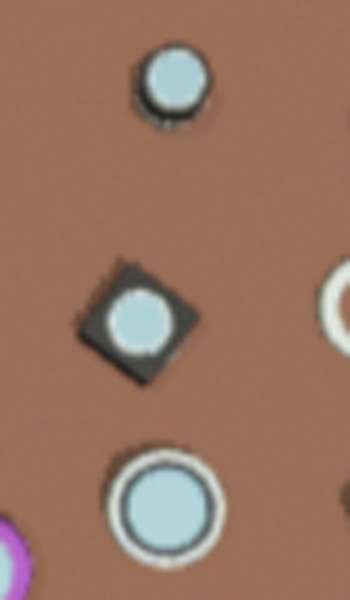

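Emit:
send_rows([
  [[0.4, 0.56, 0], [0, 0, 0], -1],
  [[0.4, 0.56, 0], [0, 0, 0], -1],
  [[0.4, 0.56, 0], [0, 0, 0], -1],
  [[0.4, 0.56, 0], [0, 0, 0], -1],
  [[0.4, 0.56, 0], [0, 0, 0], -1],
  [[0.4, 0.56, 0], [0, 0, 0], -1],
  [[0.4, 0.56, 0], [0, 0, 0], -1],
  [[0.4, 0.56, 0], [0, 0, 0], -1],
])

```text
t: 2.05
tool_pos: [0.4872, -0.3799, 0.2315]
tcp_rot: [[0.4, -0.917, 0.004], [-0.917, -0.4, 0.005], [-0.003, -0.005, -1.0]]
force: [-0.2, 0.3, 0.6]
width: 0.0852
```

Emit:
send_rows([
  [[0.38, 0.572, -0.18], [0, 0, 0], -1],
  [[0.38, 0.572, -0.18], [0, 0, 0], -1],
  [[0.38, 0.572, -0.18], [0, 0, 0], -1],
  [[0.38, 0.572, -0.18], [0, 0, 0], -1],
  [[0.38, 0.572, -0.18], [0, 0, 0], -1],
  [[0.38, 0.572, -0.18], [0, 0, 0], -1],
  [[0.38, 0.572, -0.18], [0, 0, 0], -1],
  [[0.38, 0.572, -0.18], [0, 0, 0], -1],
])

```text
t: 2.85
tool_pos: [0.6743, -0.0924, 0.1397]
tcp_rot: [[0.398, -0.918, 0.001], [-0.918, -0.398, 0.006], [-0.005, -0.004, -1.0]]
force: [-0.4, 0.9, 0.2]
width: 0.0854
```

```bash
python3 - <<'E'
from m import *
f=grab_frame("side");s=get_state();print(s["tool_pos"],s["tcp_rot"][:,0] if hasattr(s["tcp_rot"],'shape') else s["tcp_rot"]);save(f,"e1.png",(220,60,420,220),4)
E
```

```text
[ 0.673  -0.0958  0.14  ] [ 0.3952 -0.9186 -0.0033]
```

View pics/e1.png

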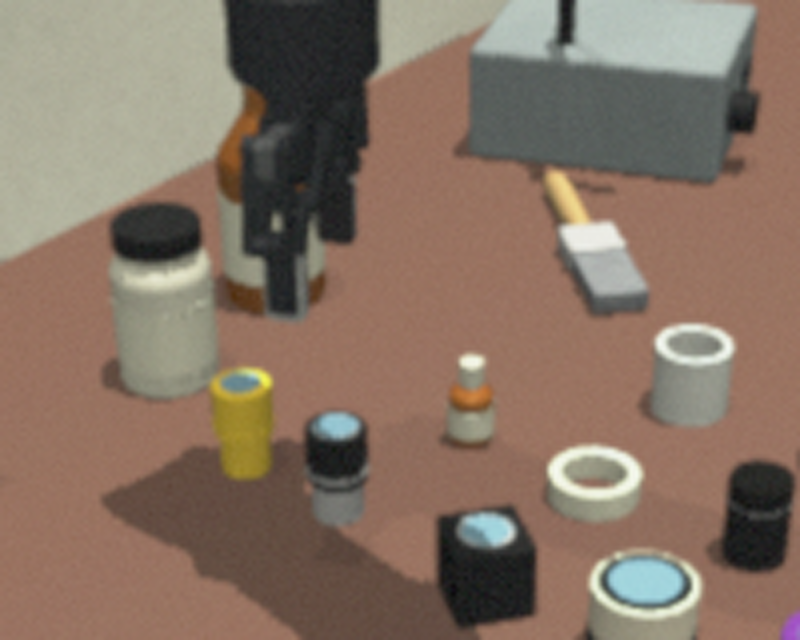

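The hand is over the eyepiece. The eyepiece shows at crop (337,470), between the yellow look-alike and the small bottle. I'll go down beside it.

Emit:
send_rows([
  [[0, 0, 0], [0, 0, 0], -1],
  [[0, 0, 0], [0, 0, 0], -1],
  [[0, 0, -0.08], [0, 0, 0], -1],
  [[0, 0, -0.13], [0, 0, 0], -1],
  [[0, 0, -0.13], [0, 0, 0], -1],
  [[0, 0, -0.13], [0, 0, 0], -1],
  [[0, 0, -0.13], [0, 0, 0], -1],
  [[0, 0, -0.13], [0, 0, 0], -1],
])

```text
t: 3.7
tool_pos: [0.6721, -0.1031, 0.0782]
tcp_rot: [[0.387, -0.922, 0.003], [-0.922, -0.387, -0.001], [0.002, -0.003, -1.0]]
force: [-0.8, 0.6, 0.3]
width: 0.0853
```

Emit:
send_rows([
  [[0, 0, -0.06], [0, 0, 0], -1],
  [[0, 0, -0.108], [0, 0, 0], -1],
  [[0, 0, -0.108], [0, 0, 0], -1],
  [[0, 0, -0.108], [0, 0, 0], -1],
  [[0, 0, -0.108], [0, 0, 0], 1],
  [[0, 0, -0.108], [0, 0, 0], 1],
  [[0, 0, -0.108], [0, 0, 0], 1],
  [[0, 0, -0.108], [0, 0, 0], 1],
])

```text
t: 4.5
tool_pos: [0.6718, -0.1024, 0.0236]
tcp_rot: [[0.387, -0.922, 0.002], [-0.922, -0.387, -0.0], [0.001, -0.002, -1.0]]
force: [1.2, 0.5, 4.3]
width: 0.0348
```

Emit:
send_rows([
  [[0, 0, 0], [0, 0, 0], 1],
  [[0, 0, 0], [0, 0, 0], 1],
  [[0, 0, 0.05], [0, 0, 0], 1],
  [[0, 0, 0.1], [0, 0, 0], 1],
  [[0, 0, 0.18], [0, 0, 0], 1],
  [[0, 0, 0.26], [0, 0, 0], 1],
  [[0, 0, 0.26], [0, 0, 0], 1],
  [[0, 0, 0.26], [0, 0, 0], 1],
])

```text
t: 5.3
tool_pos: [0.6711, -0.1024, 0.1532]
tcp_rot: [[0.387, -0.922, 0.001], [-0.922, -0.387, -0.0], [0.001, -0.001, -1.0]]
force: [0.3, 0.1, -2.3]
width: 0.0346
```

Emit:
send_rows([
  [[-0.01, 0.05, 0], [0, 0, 0], 1],
  [[-0.025, 0.13, 0], [0, 0, 0], 1],
  [[-0.04, 0.22, 0], [0, 0, 0], 1],
  [[-0.06, 0.31, 0], [0, 0, 0], 1],
  [[-0.077, 0.4, 0], [0, 0, 0], 1],
  [[-0.094, 0.49, 0], [0, 0, 0], 1],
  [[-0.11, 0.57, 0], [0, 0, 0], 1],
  [[-0.125, 0.65, 0], [0, 0, 0], 1],
])

```text
t: 6.1
tool_pos: [0.6058, 0.2238, 0.1498]
tcp_rot: [[0.388, -0.922, -0.005], [-0.922, -0.388, -0.002], [-0.0, 0.005, -1.0]]
force: [-0.2, 0.5, -1.2]
width: 0.0348
```

Emit:
send_rows([
  [[-0.013, 0.07, 0], [0, 0, 0], 1],
  [[-0.023, 0.13, 0], [0, 0, 0], 1],
  [[-0.033, 0.172, 0], [0, 0, 0], 1],
  [[-0.033, 0.172, 0], [0, 0, 0], 1],
  [[-0.033, 0.172, -0.05], [0, 0, 0], 1],
  [[-0.033, 0.172, -0.11], [0, 0, 0], 1],
  [[-0.033, 0.172, -0.11], [0, 0, 0], 1],
  [[-0.033, 0.172, -0.11], [0, 0, 0], 1],
])

```text
t: 6.9
tool_pos: [0.5911, 0.3067, 0.0959]
tcp_rot: [[0.386, -0.922, -0.003], [-0.922, -0.386, -0.003], [0.001, 0.004, -1.0]]
force: [-0.1, 0.4, -0.8]
width: 0.0345
```

```bash
python3 - <<'E'
from m import *
f=grab_frame("side");s=get_state();print(s["tool_pos"],s["width"]);save(f,"e2.png",(100,140,340,380),2.5)
E
```

```text
[0.5921 0.3076 0.0972] 0.034880394912179535
```

View pics/e2.png

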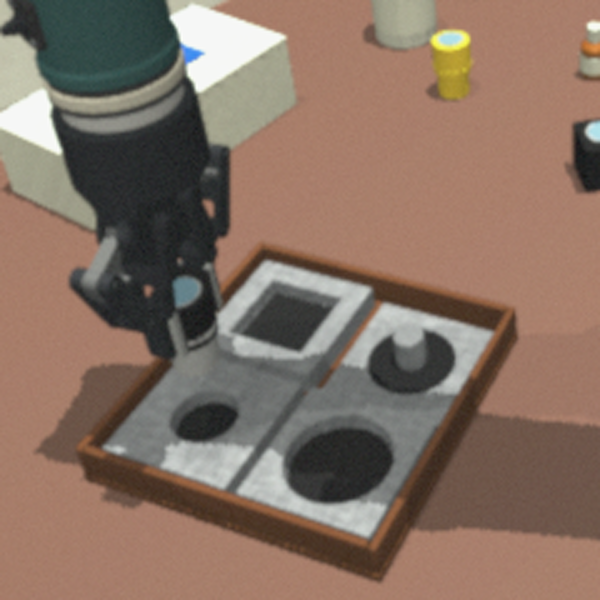

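The eyepiece hangs upright over the small recess, whose hole shows at crop (205,420). Next I lower it.

Emit:
send_rows([
  [[0, 0, -0.02], [0, 0, 0], 1],
  [[0, 0, -0.05], [0, 0, 0], 1],
  [[0, 0, -0.08], [0, 0, 0], 1],
  [[0, 0, -0.1], [0, 0, 0], 1],
  [[0, 0, -0.115], [0, 0, 0], 1],
  [[0, 0, -0.122], [0, 0, 0], 1],
  [[0, 0, -0.124], [0, 0, 0], 1],
  [[0, 0, -0.124], [0, 0, 0], 1],
])

```text
t: 7.75
tool_pos: [0.592, 0.3087, 0.0356]
tcp_rot: [[0.387, -0.922, 0.0], [-0.922, -0.387, 0.0], [-0.0, -0.0, -1.0]]
force: [-0.6, 0.0, -0.8]
width: 0.0349
```

Emit:
send_rows([
  [[0, 0, -0.002], [0, 0, 0], 1],
  [[0, 0, -0.004], [0, 0, 0], 1],
  [[0, 0, -0.004], [0, 0, 0], 1],
  [[0, 0, -0.004], [0, 0, 0], 1],
  [[0, 0, -0.004], [0, 0, 0], 1],
  [[0, 0, -0.004], [0, 0, 0], 1],
  [[0, 0, -0.004], [0, 0, 0], 1],
  [[0, 0, -0.004], [0, 0, 0], 1],
])

```text
t: 8.55
tool_pos: [0.5921, 0.3087, 0.0355]
tcp_rot: [[0.387, -0.922, 0.0], [-0.922, -0.387, 0.0], [-0.0, -0.0, -1.0]]
force: [-2.5, -1.3, 11.8]
width: 0.0351
```

Contact came at the expected height (11.8 N), so the eyepiece is seated. I'll release it and rise.

Emit:
send_rows([
  [[0, 0, 0.002], [0, 0, 0], 0.0],
  [[0, 0, 0.002], [0, 0, 0], -0.2],
  [[0, 0, 0.002], [0, 0, 0], -0.3],
  [[0, 0, 0.002], [0, 0, 0], -0.3],
  [[0, 0, 0.05], [0, 0, 0], -0.3],
  [[0, 0, 0.12], [0, 0, 0], -0.3],
  [[0, 0, 0.2], [0, 0, 0], -0.3],
  [[0, 0, 0.26], [0, 0, 0], -0.3],
])

```text
t: 9.35
tool_pos: [0.5925, 0.3089, 0.1653]
tcp_rot: [[0.387, -0.922, 0.002], [-0.922, -0.387, 0.001], [-0.0, -0.002, -1.0]]
force: [0.8, 0.5, -0.1]
width: 0.0558
```

Emit:
send_rows([
  [[-0.2, -0.62, 0], [0, 0, 0.8], -1],
  [[-0.2, -0.62, 0], [0, 0, 0.8], -1],
  [[-0.2, -0.62, 0], [0, 0, 0.8], -1],
  [[-0.2, -0.62, 0], [0, 0, 0.8], -1],
  [[-0.2, -0.62, 0], [0, 0, 0.8], -1],
  [[-0.2, -0.62, 0], [0, 0, 0.8], -1],
  [[-0.2, -0.62, 0], [0, 0, 0.8], -1],
  [[-0.2, -0.62, 0], [0, 0, 0.8], -1],
])

```text
t: 10.15
tool_pos: [0.4896, -0.0066, 0.163]
tcp_rot: [[0.71, -0.704, -0.003], [-0.704, -0.71, -0.002], [-0.0, 0.004, -1.0]]
force: [0.3, 0.9, 0.2]
width: 0.0853
```

Emit:
send_rows([
  [[-0.06, -0.186, 0], [0, 0, 0.526], -1],
  [[-0.06, -0.186, 0], [0, 0, 0.526], -1],
  [[-0.06, -0.186, 0], [0, 0, 0.526], -1],
  [[-0.06, -0.186, 0], [0, 0, 0.526], -1],
  [[-0.06, -0.186, -0.1], [0, 0, 0.526], -1],
  [[-0.06, -0.186, -0.14], [0, 0, 0.526], -1],
  [[-0.06, -0.186, -0.14], [0, 0, 0.526], -1],
  [[-0.06, -0.186, -0.14], [0, 0, 0.526], -1],
])

```text
t: 10.95
tool_pos: [0.4629, -0.0925, 0.0934]
tcp_rot: [[0.874, -0.486, 0.0], [-0.486, -0.874, 0.001], [-0.0, -0.001, -1.0]]
force: [-0.0, 0.6, 1.3]
width: 0.0848
```

```bash
python3 - <<'E'
from m import *
f=grab_frame("side");s=get_state();print(s["tool_pos"],np.array(s["tcp_rot"])[:,0],s["width"]);save(f,"o1.png",(100,110,460,380),2)
E
```

```text
[ 0.4632 -0.0929  0.094 ] [ 0.8739 -0.486   0.0013] 0.08529235437448456
```

View pics/o1.png

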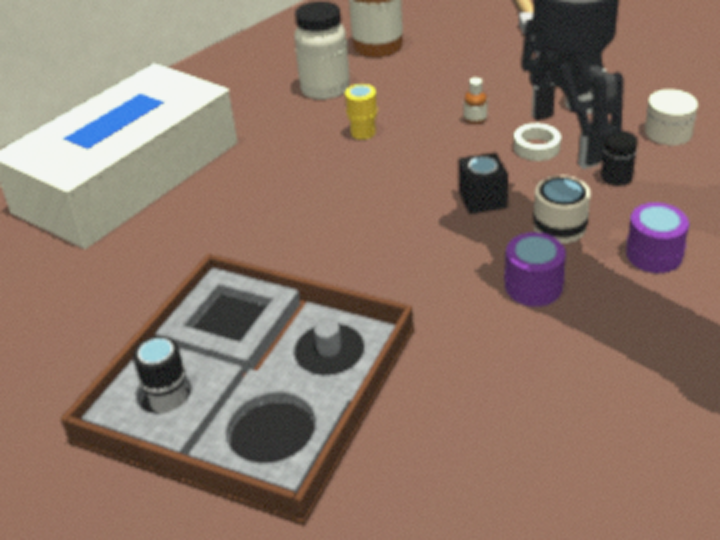

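The eyepiece stands upright in its recess at crop (162,375). The hand is above the objective at crop (562,205). I'll go down and grip.

Emit:
send_rows([
  [[0, 0, -0.06], [0, 0, 0], -1],
  [[0, 0, -0.12], [0, 0, 0], -1],
  [[0, 0, -0.156], [0, 0, 0], -1],
  [[0, 0, -0.156], [0, 0, 0], -1],
  [[0, 0, -0.156], [0, 0, 0], -1],
  [[0, 0, -0.156], [0, 0, 0], 1],
  [[0, 0, -0.156], [0, 0, 0], 1],
  [[0, 0, -0.156], [0, 0, 0], 1],
])

```text
t: 11.8
tool_pos: [0.4624, -0.0944, 0.0168]
tcp_rot: [[0.873, -0.488, 0.002], [-0.488, -0.873, -0.0], [0.002, -0.001, -1.0]]
force: [-0.1, 0.3, 10.3]
width: 0.0544
```

Emit:
send_rows([
  [[0, 0, 0], [0, 0, 0], 1],
  [[0, 0, 0], [0, 0, 0], 1],
  [[0, 0, 0.05], [0, 0, 0], 1],
  [[0, 0, 0.1], [0, 0, 0], 1],
  [[0, 0, 0.18], [0, 0, 0], 1],
  [[0, 0, 0.26], [0, 0, 0], 1],
  [[0, 0, 0.28], [0, 0, 0], 1],
  [[0, 0, 0.28], [0, 0, 0], 1],
])

```text
t: 12.6
tool_pos: [0.4627, -0.0947, 0.1571]
tcp_rot: [[0.872, -0.489, 0.004], [-0.489, -0.872, -0.001], [0.004, -0.001, -1.0]]
force: [0.2, 0.3, -2.8]
width: 0.0544
```

Emit:
send_rows([
  [[0.004, 0.04, 0], [0, 0, 0], 1],
  [[0.01, 0.12, 0], [0, 0, 0], 1],
  [[0.02, 0.21, 0], [0, 0, 0], 1],
  [[0.028, 0.3, 0], [0, 0, 0], 1],
  [[0.037, 0.4, 0], [0, 0, 0], 1],
  [[0.046, 0.49, 0], [0, 0, 0], 1],
  [[0.054, 0.58, 0], [0, 0, 0], 1],
  [[0.061, 0.66, 0], [0, 0, 0], 1],
])

```text
t: 13.4
tool_pos: [0.4908, 0.2375, 0.153]
tcp_rot: [[0.874, -0.487, -0.003], [-0.487, -0.874, -0.002], [-0.002, 0.003, -1.0]]
force: [0.8, -0.6, -2.9]
width: 0.0545
```

Emit:
send_rows([
  [[0.005, 0.06, 0], [0, 0, 0], 1],
  [[0.007, 0.09, 0], [0, 0, 0], 1],
  [[0.007, 0.09, 0], [0, 0, 0], 1],
  [[0.007, 0.09, 0], [0, 0, 0], 1],
  [[0.007, 0.09, -0.06], [0, 0, 0], 1],
  [[0.007, 0.09, -0.13], [0, 0, 0], 1],
  [[0.007, 0.09, -0.14], [0, 0, 0], 1],
  [[0.007, 0.09, -0.14], [0, 0, 0], 1],
])

```text
t: 14.2
tool_pos: [0.4952, 0.2777, 0.0844]
tcp_rot: [[0.871, -0.49, -0.003], [-0.49, -0.871, -0.003], [-0.001, 0.004, -1.0]]
force: [0.5, 0.2, -2.3]
width: 0.0544
```

```bash
python3 - <<'E'
from m import *
f=grab_frame("side");s=get_state();print(s["tool_pos"],s["width"]);save(f,"o2.png",(100,140,340,380),2.5)
E
```

```text
[0.4962 0.2789 0.0856] 0.05437340027430048
```

View pics/o2.png

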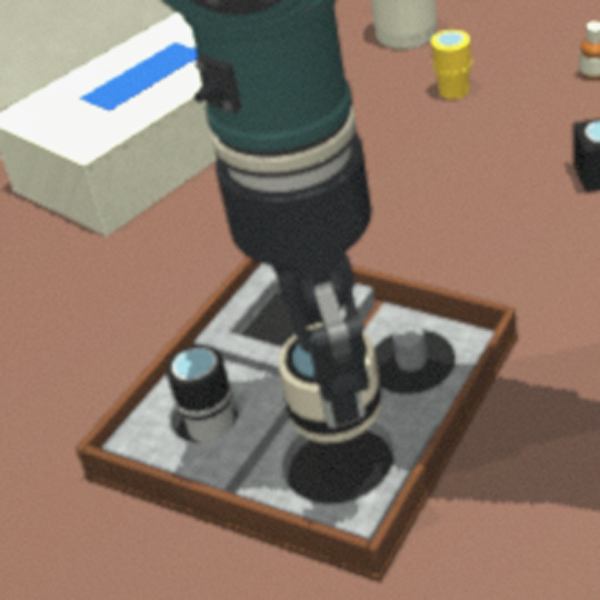

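The objective hangs over the large recess, whose hole is at crop (340,465), and lies in line with it. I'll lower it.

Emit:
send_rows([
  [[0, 0, -0.02], [0, 0, 0], 1],
  [[0, 0, -0.05], [0, 0, 0], 1],
  [[0, 0, -0.08], [0, 0, 0], 1],
  [[0, 0, -0.1], [0, 0, 0], 1],
  [[0, 0, -0.108], [0, 0, 0], 1],
  [[0, 0, -0.112], [0, 0, 0], 1],
  [[0, 0, -0.115], [0, 0, 0], 1],
  [[0, 0, -0.115], [0, 0, 0], 1],
])

```text
t: 15.05
tool_pos: [0.495, 0.2802, 0.0289]
tcp_rot: [[0.873, -0.488, -0.001], [-0.488, -0.873, -0.001], [-0.0, 0.002, -1.0]]
force: [-3.2, -1.4, 7.7]
width: 0.0542
```

Emit:
send_rows([
  [[0, 0, -0.002], [0, 0, 0], 1],
  [[0, 0, -0.003], [0, 0, 0], 1],
  [[0, 0, -0.003], [0, 0, 0], 1],
  [[0, 0, -0.003], [0, 0, 0], 1],
  [[0, 0, -0.003], [0, 0, 0], 1],
  [[0, 0, -0.003], [0, 0, 0], 1],
  [[0, 0, -0.003], [0, 0, 0], 1],
  [[0, 0, -0.003], [0, 0, 0], 1],
])

```text
t: 15.85
tool_pos: [0.4949, 0.2801, 0.0288]
tcp_rot: [[0.873, -0.488, -0.001], [-0.488, -0.873, -0.002], [-0.0, 0.002, -1.0]]
force: [-6.4, -2.8, 19.9]
width: 0.0546
```

Emit:
send_rows([
  [[0, 0, 0.004], [0, 0, 0], -0.4],
  [[0, 0, 0.004], [0, 0, 0], -0.6],
  [[0, 0, 0.004], [0, 0, 0], -0.7],
  [[0, 0, 0.004], [0, 0, 0], -0.7],
  [[0, 0, 0.05], [0, 0, 0], -0.7],
  [[0, 0, 0.12], [0, 0, 0], -0.7],
  [[0, 0, 0.2], [0, 0, 0], -0.7],
  [[0, 0, 0.26], [0, 0, 0], -0.7],
])

```text
t: 16.65
tool_pos: [0.4963, 0.2809, 0.158]
tcp_rot: [[0.873, -0.488, 0.001], [-0.488, -0.873, 0.001], [0.001, -0.001, -1.0]]
force: [0.5, -0.1, -0.4]
width: 0.0725
```

Emit:
send_rows([
  [[0.116, -0.728, 0], [0, 0, -0.31], -1],
  [[0.116, -0.728, 0], [0, 0, -0.31], -1],
  [[0.116, -0.728, 0], [0, 0, -0.31], -1],
  [[0.116, -0.728, 0], [0, 0, -0.31], -1],
  [[0.116, -0.728, 0], [0, 0, -0.31], -1],
  [[0.116, -0.728, 0], [0, 0, -0.31], -1],
  [[0.116, -0.728, 0], [0, 0, -0.31], -1],
  [[0.116, -0.728, 0], [0, 0, -0.31], -1],
])

```text
t: 17.45
tool_pos: [0.554, -0.0905, 0.156]
tcp_rot: [[0.782, -0.624, 0.0], [-0.624, -0.782, -0.003], [0.002, 0.003, -1.0]]
force: [0.3, 0.4, -0.3]
width: 0.0856
```

Emit:
send_rows([
  [[0, 0, 0], [0, 0, 0], -1],
  [[0, 0, 0], [0, 0, 0], -1],
  [[0, 0, 0], [0, 0, 0], -1],
  [[0, 0, -0.05], [0, 0, 0], -1],
  [[0, 0, -0.13], [0, 0, 0], -1],
  [[0, 0, -0.13], [0, 0, 0], -1],
  [[0, 0, -0.13], [0, 0, 0], -1],
  [[0, 0, -0.13], [0, 0, 0], -1],
])

```text
t: 18.25
tool_pos: [0.5549, -0.0824, 0.0927]
tcp_rot: [[0.788, -0.616, 0.002], [-0.616, -0.788, 0.0], [0.002, -0.002, -1.0]]
force: [-0.5, -0.3, 0.0]
width: 0.0856
```

```bash
python3 - <<'E'
from m import *
f=grab_frame("side");s=get_state();print(s["tool_pos"],np.array(s["tcp_rot"])[:,0],s["width"]);save(f,"s1.png",(100,110,460,380),2)
E
```

```text
[ 0.5552 -0.0828  0.093 ] [ 0.7876 -0.6162  0.0024] 0.085294077013659
```

View pics/s1.png

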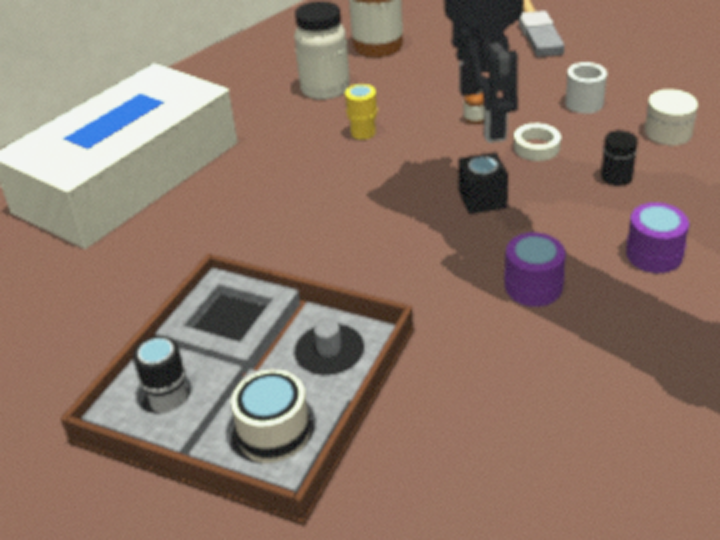

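The objective is down in its recess at crop (270,412), and the hand is above the splitter at crop (483,182). I'll grip it next; the commanded z is 0.091.

Emit:
send_rows([
  [[0, 0, -0.06], [0, 0, 0], -1],
  [[0, 0, -0.12], [0, 0, 0], -1],
  [[0, 0, -0.15], [0, 0, 0], -1],
  [[0, 0, -0.15], [0, 0, 0], -1],
  [[0, 0, -0.15], [0, 0, 0], -1],
  [[0, 0, -0.15], [0, 0, 0], 1],
  [[0, 0, -0.15], [0, 0, 0], 1],
  [[0, 0, -0.15], [0, 0, 0], 1],
])

```text
t: 19.1
tool_pos: [0.5541, -0.0834, 0.0171]
tcp_rot: [[0.787, -0.617, 0.001], [-0.617, -0.787, -0.0], [0.001, -0.0, -1.0]]
force: [-1.7, 1.2, 1.5]
width: 0.044
```

Emit:
send_rows([
  [[0, 0, 0], [0, 0, 0], 1],
  [[0, 0, 0], [0, 0, 0], 1],
  [[0, 0, 0.05], [0, 0, 0], 1],
  [[0, 0, 0.1], [0, 0, 0], 1],
  [[0, 0, 0.18], [0, 0, 0], 1],
  [[0, 0, 0.26], [0, 0, 0], 1],
  [[0, 0, 0.28], [0, 0, 0], 1],
  [[0, 0, 0.28], [0, 0, 0], 1],
])

```text
t: 19.9
tool_pos: [0.5548, -0.0836, 0.158]
tcp_rot: [[0.787, -0.617, 0.004], [-0.617, -0.787, -0.0], [0.003, -0.002, -1.0]]
force: [0.4, 0.6, -2.7]
width: 0.043
```

Emit:
send_rows([
  [[0.01, 0.04, 0], [0, 0, -0.1], 1],
  [[0.025, 0.11, 0], [0, 0, -0.2], 1],
  [[0.042, 0.19, 0], [0, 0, -0.3], 1],
  [[0.06, 0.27, 0], [0, 0, -0.4], 1],
  [[0.078, 0.35, 0], [0, 0, -0.5], 1],
  [[0.095, 0.43, 0], [0, 0, -0.6], 1],
  [[0.112, 0.5, 0], [0, 0, -0.7], 1],
  [[0.124, 0.55, 0], [0, 0, -0.8], 1],
])

```text
t: 20.7
tool_pos: [0.6143, 0.195, 0.1534]
tcp_rot: [[0.486, -0.874, -0.004], [-0.874, -0.486, -0.0], [-0.002, 0.004, -1.0]]
force: [-0.3, 0.2, -1.8]
width: 0.0433
```

Emit:
send_rows([
  [[0.01, 0.035, 0], [0, 0, -0.15], 1],
  [[0.01, 0.042, 0], [0, 0, -0.3], 1],
  [[0.01, 0.042, 0], [0, 0, -0.43], 1],
  [[0.01, 0.042, 0], [0, 0, -0.43], 1],
  [[0.01, 0.042, -0.06], [0, 0, -0.43], 1],
  [[0.01, 0.042, -0.13], [0, 0, -0.43], 1],
  [[0.01, 0.042, -0.14], [0, 0, -0.43], 1],
  [[0.01, 0.042, -0.14], [0, 0, -0.43], 1],
])

```text
t: 21.5
tool_pos: [0.6192, 0.2116, 0.0842]
tcp_rot: [[0.287, -0.958, -0.005], [-0.958, -0.287, -0.002], [0.001, 0.005, -1.0]]
force: [1.1, -0.2, -1.7]
width: 0.0432
```

```bash
python3 - <<'E'
from m import *
f=grab_frame("side");s=get_state();print(s["tool_pos"],np.array(s["tcp_rot"])[:,0],s["width"]);save(f,"s2.png",(100,140,340,380),2.5)
E
```

```text
[0.6206 0.2122 0.0858] [ 0.2869 -0.958   0.0003] 0.04261318364224611
```

View pics/s2.png

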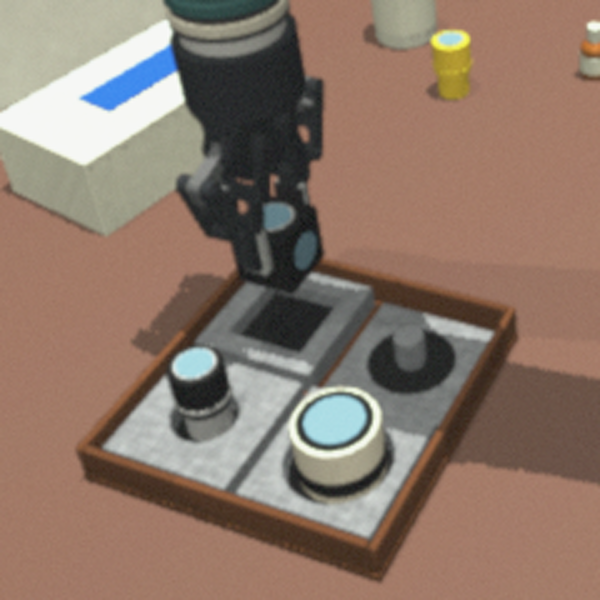

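The splitter is square to its recess and above it, around crop (290,320). I'll lower it.

Emit:
send_rows([
  [[0, 0, -0.02], [0, 0, 0], 1],
  [[0, 0, -0.05], [0, 0, 0], 1],
  [[0, 0, -0.08], [0, 0, 0], 1],
  [[0, 0, -0.1], [0, 0, 0], 1],
  [[0, 0, -0.108], [0, 0, 0], 1],
  [[0, 0, -0.113], [0, 0, 0], 1],
  [[0, 0, -0.116], [0, 0, 0], 1],
  [[0, 0, -0.116], [0, 0, 0], 1],
])

```text
t: 22.35
tool_pos: [0.6203, 0.2124, 0.0295]
tcp_rot: [[0.287, -0.958, -0.001], [-0.958, -0.287, -0.0], [-0.0, 0.001, -1.0]]
force: [-2.4, -1.7, 5.3]
width: 0.0431
```

Emit:
send_rows([
  [[0, 0, -0.002], [0, 0, 0], 1],
  [[0, 0, -0.004], [0, 0, 0], 1],
  [[0, 0, -0.004], [0, 0, 0], 1],
  [[0, 0, -0.004], [0, 0, 0], 1],
  [[0, 0, -0.004], [0, 0, 0], 1],
  [[0, 0, -0.004], [0, 0, 0], 1],
  [[0, 0, -0.004], [0, 0, 0], 1],
  [[0, 0, -0.004], [0, 0, 0], 1],
])

```text
t: 23.15
tool_pos: [0.6203, 0.2124, 0.0294]
tcp_rot: [[0.287, -0.958, -0.001], [-0.958, -0.287, -0.0], [-0.0, 0.001, -1.0]]
force: [-5.9, -1.2, 17.4]
width: 0.0431
```

Emit:
send_rows([
  [[0, 0, 0.004], [0, 0, 0], -0.1],
  [[0, 0, 0.004], [0, 0, 0], -0.3],
  [[0, 0, 0.004], [0, 0, 0], -0.4],
  [[0, 0, 0.004], [0, 0, 0], -0.4],
  [[0, 0, 0.05], [0, 0, 0], -0.4],
  [[0, 0, 0.12], [0, 0, 0], -0.4],
  [[0, 0, 0.2], [0, 0, 0], -0.4],
  [[0, 0, 0.26], [0, 0, 0], -0.4],
])

```text
t: 23.95
tool_pos: [0.6215, 0.2128, 0.1582]
tcp_rot: [[0.287, -0.958, 0.001], [-0.958, -0.287, 0.001], [-0.0, -0.002, -1.0]]
force: [0.6, 0.6, 0.0]
width: 0.0597
```

Emit:
send_rows([
  [[-0.054, -0.536, 0], [0, 0, 0], -1],
  [[-0.054, -0.536, 0], [0, 0, 0], -1],
  [[-0.054, -0.536, 0], [0, 0, 0], -1],
  [[-0.054, -0.536, 0], [0, 0, 0], -1],
  [[-0.054, -0.536, 0], [0, 0, 0], -1],
  [[-0.054, -0.536, 0], [0, 0, 0], -1],
  [[-0.054, -0.536, 0], [0, 0, 0], -1],
  [[-0.054, -0.536, 0], [0, 0, 0], -1],
])

```text
t: 24.75
tool_pos: [0.5939, -0.0551, 0.1561]
tcp_rot: [[0.286, -0.958, -0.0], [-0.958, -0.286, 0.001], [-0.001, -0.0, -1.0]]
force: [0.1, 1.1, 0.2]
width: 0.0857
```

Emit:
send_rows([
  [[-0.054, -0.536, 0], [0, 0, 0], -1],
  [[-0.054, -0.536, 0], [0, 0, 0], -1],
  [[-0.054, -0.536, 0], [0, 0, 0], -1],
  [[-0.054, -0.536, 0], [0, 0, 0], -1],
  [[-0.054, -0.536, 0], [0, 0, 0], -1],
  [[-0.054, -0.536, 0], [0, 0, 0], -1],
  [[-0.054, -0.536, -0.06], [0, 0, 0], -1],
  [[-0.054, -0.536, -0.12], [0, 0, 0], -1],
])

```text
t: 25.55
tool_pos: [0.5692, -0.3222, 0.0965]
tcp_rot: [[0.288, -0.958, 0.004], [-0.958, -0.288, -0.0], [0.001, -0.003, -1.0]]
force: [0.1, 0.4, -0.6]
width: 0.0854
```

```bash
python3 - <<'E'
from m import *
f=grab_frame("side");s=get_state();print(s["tool_pos"],np.array(s["tcp_rot"])[:,0],s["width"]);save(f,"t1.png",(100,80,500,380),2)
E
```

```text
[ 0.5657 -0.3192  0.0907] [ 0.2897 -0.9571 -0.0066] 0.0854830342051633
```

View pics/t1.png

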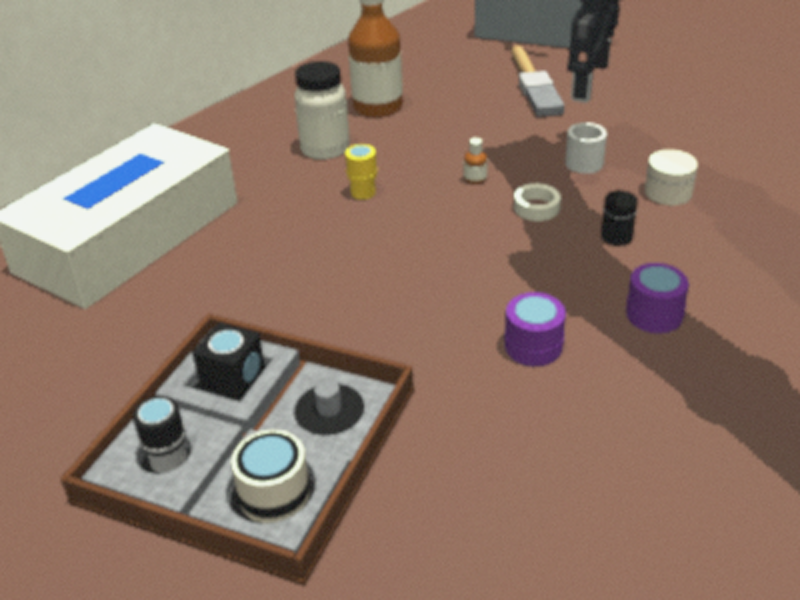

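The splitter is in its recess at crop (228,362), and the hand is above the tube at crop (586,148). I'll grip the tube.

Emit:
send_rows([
  [[0, 0, 0], [0, 0, 0], -1],
  [[0, 0, -0.06], [0, 0, 0], -1],
  [[0, 0, -0.12], [0, 0, 0], -1],
  [[0, 0, -0.16], [0, 0, 0], -1],
  [[0, 0, -0.16], [0, 0, 0], -1],
  [[0, 0, -0.16], [0, 0, 0], 1],
  [[0, 0, -0.16], [0, 0, 0], 1],
  [[0, 0, -0.16], [0, 0, 0], 1],
])

```text
t: 26.4
tool_pos: [0.5685, -0.3237, 0.0187]
tcp_rot: [[0.287, -0.958, 0.003], [-0.958, -0.287, -0.001], [0.002, -0.003, -1.0]]
force: [0.2, -0.1, 2.0]
width: 0.0463
```

Emit:
send_rows([
  [[0, 0, 0], [0, 0, 0], 1],
  [[0, 0, 0], [0, 0, 0], 1],
  [[0, 0, 0.05], [0, 0, 0], 1],
  [[0, 0, 0.1], [0, 0, 0], 1],
  [[0, 0, 0.18], [0, 0, 0], 1],
  [[0, 0, 0.26], [0, 0, 0], 1],
  [[0, 0, 0.28], [0, 0, 0], 1],
  [[0, 0, 0.28], [0, 0, 0], 1],
])

```text
t: 27.2
tool_pos: [0.5683, -0.3242, 0.1594]
tcp_rot: [[0.287, -0.958, 0.005], [-0.958, -0.287, -0.003], [0.004, -0.004, -1.0]]
force: [0.6, 0.2, -0.8]
width: 0.0463
```

Emit:
send_rows([
  [[-0.004, 0.05, 0], [0, 0, 0], 1],
  [[-0.011, 0.13, 0], [0, 0, 0], 1],
  [[-0.018, 0.22, 0], [0, 0, 0], 1],
  [[-0.026, 0.31, 0], [0, 0, 0], 1],
  [[-0.034, 0.41, 0], [0, 0, 0], 1],
  [[-0.042, 0.51, 0], [0, 0, 0], 1],
  [[-0.051, 0.61, 0], [0, 0, 0], 1],
  [[-0.06, 0.71, 0], [0, 0, 0], 1],
])

```text
t: 28.0
tool_pos: [0.535, 0.0326, 0.1547]
tcp_rot: [[0.287, -0.958, -0.003], [-0.958, -0.287, -0.0], [-0.001, 0.003, -1.0]]
force: [1.6, 0.9, -0.8]
width: 0.0463
```

Emit:
send_rows([
  [[-0.008, 0.09, 0], [0, 0, 0], 1],
  [[-0.015, 0.18, 0], [0, 0, 0], 1],
  [[-0.02, 0.25, 0], [0, 0, 0], 1],
  [[-0.023, 0.306, 0], [0, 0, 0], 1],
  [[-0.023, 0.306, 0], [0, 0, 0], 1],
  [[-0.023, 0.306, -0.06], [0, 0, 0], 1],
  [[-0.023, 0.306, -0.11], [0, 0, 0], 1],
  [[-0.023, 0.306, -0.11], [0, 0, 0], 1],
])

```text
t: 28.8
tool_pos: [0.5219, 0.1816, 0.0975]
tcp_rot: [[0.286, -0.958, -0.009], [-0.958, -0.286, -0.004], [0.002, 0.01, -1.0]]
force: [-0.4, 0.0, -0.4]
width: 0.0464
```

```bash
python3 - <<'E'
from m import *
f=grab_frame("side");s=get_state();print(s["tool_pos"],np.array(s["tcp_rot"])[:,0],s["width"]);save(f,"t2.png",(100,140,340,380),2.5)
E
```

```text
[0.5233 0.1821 0.0991] [ 0.2858 -0.9583  0.0011] 0.04612174047077902
```

View pics/t2.png

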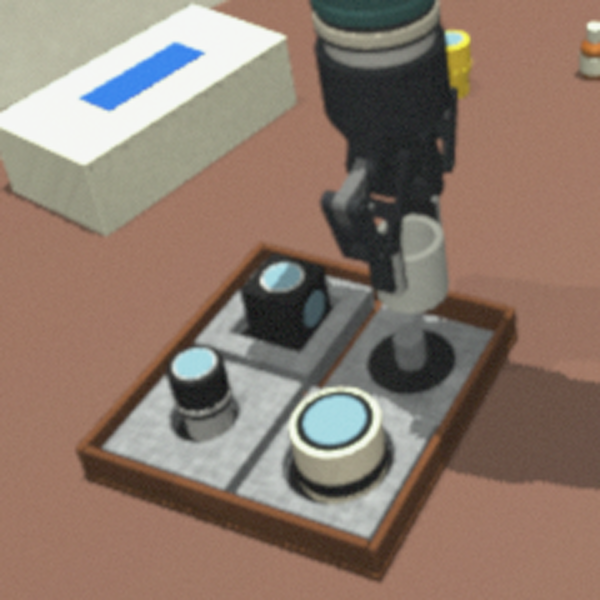

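The tube hangs directly above the post, whose top is at crop (412,325). I'll lower it.

Emit:
send_rows([
  [[0, 0, 0], [0, 0, 0], 1],
  [[0, 0, -0.03], [0, 0, 0], 1],
  [[0, 0, -0.05], [0, 0, 0], 1],
  [[0, 0, -0.07], [0, 0, 0], 1],
  [[0, 0, -0.085], [0, 0, 0], 1],
  [[0, 0, -0.1], [0, 0, 0], 1],
  [[0, 0, -0.11], [0, 0, 0], 1],
  [[0, 0, -0.11], [0, 0, 0], 1],
])

```text
t: 29.65
tool_pos: [0.525, 0.1837, 0.0456]
tcp_rot: [[0.287, -0.958, -0.001], [-0.958, -0.287, -0.001], [0.0, 0.001, -1.0]]
force: [0.2, -0.4, -1.3]
width: 0.0463
```

Emit:
send_rows([
  [[0, 0, -0.012], [0, 0, 0], 1],
  [[0, 0, -0.022], [0, 0, 0], 1],
  [[0, 0, -0.03], [0, 0, 0], 1],
  [[0, 0, -0.034], [0, 0, 0], 1],
  [[0, 0, -0.037], [0, 0, 0], 1],
  [[0, 0, -0.039], [0, 0, 0], 1],
  [[0, 0, -0.039], [0, 0, 0], 1],
  [[0, 0, -0.039], [0, 0, 0], 1],
])

```text
t: 30.45
tool_pos: [0.5254, 0.1839, 0.0305]
tcp_rot: [[0.287, -0.958, 0.0], [-0.958, -0.287, 0.0], [-0.0, -0.0, -1.0]]
force: [-6.7, -1.4, 33.2]
width: 0.0462
```

Emit:
send_rows([
  [[0, 0, 0.006], [0, 0, 0], 1],
  [[0, 0, 0.006], [0, 0, 0], -0.3],
  [[0, 0, 0.006], [0, 0, 0], -0.42],
  [[0, 0, 0.006], [0, 0, 0], -0.42],
  [[0, 0, 0.006], [0, 0, 0], -0.42],
  [[0, 0, 0.06], [0, 0, 0], -0.42],
  [[0, 0, 0.14], [0, 0, 0], -0.42],
  [[0, 0, 0.23], [0, 0, 0], -0.42],
])

```text
t: 31.25
tool_pos: [0.5243, 0.1834, 0.1416]
tcp_rot: [[0.287, -0.958, -0.004], [-0.958, -0.287, -0.002], [0.0, 0.004, -1.0]]
force: [0.4, 1.1, 0.0]
width: 0.0602
```

Emit:
send_rows([
  [[0, -0.08, 0.05], [0, 0, 0], -0.42],
  [[0, -0.16, 0.1], [0, 0, 0], -0.42],
  [[0, -0.24, 0.1], [0, 0, 0], -0.42],
  [[0, -0.32, 0.1], [0, 0, 0], -0.42],
  [[0, -0.4, 0.1], [0, 0, 0], -0.42],
  [[0, -0.4, 0.1], [0, 0, 0], -0.42],
  [[0, -0.4, 0.1], [0, 0, 0], -0.42],
  [[0, -0.4, 0.1], [0, 0, 0], -0.42],
])

```text
t: 32.05
tool_pos: [0.5254, -0.0148, 0.1915]
tcp_rot: [[0.288, -0.958, -0.001], [-0.958, -0.288, 0.001], [-0.001, 0.0, -1.0]]
force: [-0.2, 0.5, -0.2]
width: 0.0606
```

```bash
python3 - <<'E'
from m import *
f=grab_frame("side");g=grab_frame("top");a=np.array(f["pixels"])[140:380,100:340];b=np.array(g["pixels"])[130:260,150:290]
im=np.hstack([cv2.resize(a,(400,400)),cv2.resize(b,(400,400))]);cv2.imwrite("pics/fin.png",im[...,::-1])
for n,f in(("side",f),("top",g)):
    h=cv2.cvtColor(np.array(f["pixels"]),cv2.COLOR_RGB2HSV).astype(int);gl=(h[...,0]>90)&(h[...,0]<112)&(h[...,1]>35)&(h[...,2]>90)
    for l,p in dict(eye=(.592,.309,.07),obj=(.4965,.2803,.058),spl=(.621,.213,.058)).items():
        for x in near(f,gl,p): print(n,l,x[0],ray(f,x[1],p[2])[:2]-p[:2])
E
```

```text
side eye 132 [0.0026 0.0004]
side obj 427 [0.0009 0.0016]
side spl 112 [ 0.0025 -0.0004]
top eye 66 [ 0.0004 -0.0015]
top obj 221 [-0.0011 -0.0005]
top spl 74 [-0.0004 -0.0012]
```

View pics/fin.png

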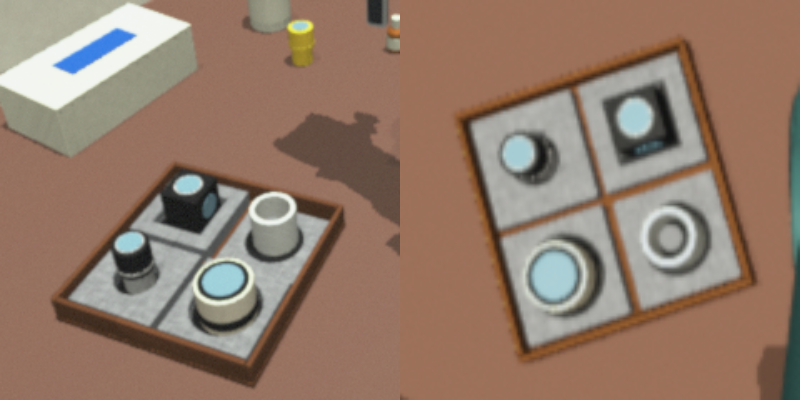

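All four parts stand upright in their own inserts. In the left half the eyepiece is at (132,262), the objective at (225,293), the splitter at (190,200) and the tube at (273,225). In the right half the tube is around the post at (673,237). I'm handing the job in.

```bash
python3 -c "
from plant import *
print(close_job())"
```

```text
the job is handed in; nothing more can be done
None
```

The job is done and handed in. The eyepiece, objective, splitter and tube were placed in that order, each lowered until it touched the floor of its insert and then released. It took about 32 s on the robot's clock.

- **Seating:** each part made contact at the height that means fully down, within about 1 mm. The contact force ranged from 12 N (eyepiece) to 33 N (tube).
- **Position:** in the last pictures from both cameras, the glass tops of the eyepiece, objective and splitter were within 3 mm of their insert centres. I checked the tube by eye only: it stands around its post.
- **Other objects:** the gripper never closed on the black pot, the white jar or the purple and yellow look-alikes. I did not measure their positions again at the end. At the end the arm was clear of everything.

No check failed. The trained networks' first marks for the tube differed by about 15 mm between the two cameras. I used my own measurement instead, which agreed to about 4 mm, and the grip confirmed it.

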